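# Put the muddler and pestle in the UV drying block and start it

## Robot

A 6-joint arm with a two-finger parallel gripper is mounted at the origin on the work surface. World frame = base frame: x ahead of the robot, y to its left, z up, the work surface at z = 0. Lengths are in mm, angles in rad, forces in N, time in s.
With the tool pointing down it reaches from about 275 to 750 mm from the base axis. Payload 10.2 kg.
Tool frame: the origin (TCP) lies midway between the tips of the shut fingers; the grasp point (between the pads) lies 19 mm behind it; z points along the fingers, y is the direction in which the jaws open and shut (so a half turn about z gives the same grasp; the last joint's range is limited). The gripper opens to 85 mm and grips with 20 to 120 N. Pads are 22 mm wide; open, the fingers measure 114 mm over their backs; the gripper's body (76 mm by 85 mm) begins 54 mm behind the grasp point. The pads swing forward as they close: fully open they stand 13 mm farther back than shut.
Start: joints at [1.075, 0.313, 1.498, -0, 1.331, -0.223], TCP at [141.463, 505.588, 231.294] pointing down, gripper open.
Joint ranges: [-2.94, 2.94], [-0.97, 2.17], [0.19, 2.56], [-1.23, 4.37], [0.02, 3.11], [-2.88, 2.88]. Speed limits (rad/s): [2.39, 2.39, 3.01, 3.14, 3.14, 3.14].

## Interface

Orientations are given as a unit quaternion [w, x, y, z].
In Python, from rig import sense, optics, ctrl gives the robot as it stands.
- The arm moves only by the tool play_rows, never from a script. Its argument "plan" is a list of rows, each a list of 7 numbers: the shift along the world's x, y, z in mm, then the turn, a rotation vector about the world's x, y, z in rad, then the opening, from -1 (shut) to 1 (fully open), so that 0 is half open. A call has 1 to 5 rows; each row shifts and turns the pose as measured when the row begins; what a row does not reach is not made up. A row lasts 1/12 s, in which the tool goes at most 41.7 mm and 7.16 degrees, less where a joint would pass 70% of its speed; a pose out of reach is approached as far as the arm can. A call is refused whole if a number of a shift passes 41.7 or a number of a turn 0.125, either way. A call with a gripper value outside its range is refused whole. The fingers move at their own pace and stop on an object; "grip_force" is the grip in N (left out, the last holds). Time passes only in rows, so rows that do not move let the fingers close. It gives the time, the measured TCP pose, the force and the opening at its end, in the units of the state.
- sense(): the state, without advancing time (a new reading comes with each control period).
- optics.capture(name): name is "side" or "top"; returns a dict with "img" (384x512x3 uint8, blue, green, red), "fx", "fy", "cx", "cy" (pixels), "world_to_cam" (4x4, takes a point from world to camera coordinates). Camera axes: x right, y up, looking along -z (the intrinsics and any distortion apply to the point x, -y, -z); pixel columns grow to the right and rows downward; lengths in mm; the calibration is good to about 2 mm. A picture is of the moment at which its call begins. There is no depth.
- ctrl.finish_job(): hands the job in, once; it reports no verdict.
The state is a dict: "time_s": time; "joints": joint angles; "dq": joint speeds; "tau": joint torques, N m; "eef_pos": TCP position; "ee_rot": TCP orientation; "force": force on the tool from outside, world axes, zero at the start; "wrist_torque": the same for the moment, N m; "grip_width": opening from 0.0 (shut) to 1.0 (fully open).
Only numpy, scipy, OpenCV 4.12 (cv2) and the standard library are available. Lean on these libraries where they do the work, as an engineer would, in place of code of your own. Each camera call takes 0.05 s, during which the arm holds its last target. There are 200 camera calls.

## Task

Put the two washed wooden mashers away upright in the drying block, each dropped fully home in the well of the graded row that matches its own diameter (the snuggest one it fits). When both are in and let go, press the block's spring start paddle all the way down to its stop, hold it there for a moment and let it spring back up. Leave everything else on the board, including the fan switch, where it is.

Things in the scene. Friction and masses are not known exactly. Their poses are not given: they have to be found in the camera images.
- muddler: the slim wooden masher, loose, about 90 g, standing upright on the board, 150 mm tall. Round working end at the bottom: 34 mm diameter from the foot (3 mm chamfer) up to 85 mm, then a cone up to 98 mm, then a straight round handle of 28 mm diameter up to 150 mm. Origin at the centre of the foot, z up along the masher
- muddler_mid (a point): centre of the slim masher: on its axis, half-way up (75 mm above the foot, 75 mm below the top). The handle begins 23 mm above this point
- pestle: the stout wooden masher, loose, about 150 g, standing upright on the board, same shape, height and handle as the slim one but its working end is 50 mm in diameter. Origin at the centre of the foot, z up along the masher
- pestle_mid (a point): centre of the stout masher: on its axis, half-way up (75 mm above the foot). The handle begins 23 mm above this point
- dryer: aluminium drying block, fixed, 85 mm (x) by 236 mm (y), 70 mm high, with a row of four round blind wells along its y axis, graded in diameter, each 50 mm deep with a 3 mm chamfer at the mouth; a low black housing, 70 mm long in y, continues it at its +y end and carries the start paddle. Origin at the centre of the underside of the block with wells, on the board (board top is 20 mm above the table)
- well0 (a point): centre of the mouth, level with the block's top face, of the well of 29 mm diameter, 50 mm deep, next to the paddle
- well1 (a point): centre of the mouth, level with the block's top face, of the well of 37 mm diameter, 50 mm deep
- well2 (a point): centre of the mouth, level with the block's top face, of the well of 45 mm diameter, 50 mm deep
- well3 (a point): centre of the mouth, level with the block's top face, of the well of 53 mm diameter, 50 mm deep, at the end far from the paddle
- paddle (a joint): angle of the start paddle, a steel plate 85 mm long (block's x) by 56 mm wide and 6 mm thick, hinged at the block's far (+x) edge, 47 mm above the board. 0 = up at rest, its free front (-x) end tilted up by 0.25 rad; 0.25 = pressed down to its stop, where the plate is level. A spring returns it; at the press point it takes about 4 N to start and about 9 N at the stop
- paddle_press (a point): press point on the paddle's upper face, 75 mm from the hinge and 10 mm from the free front end, in the middle of its width (it moves with the paddle; it comes down about 19 mm and moves about 3 mm toward the block's -x when pressed to the stop)
- pot: bystander: open steel pot, 180 mm across, 100 mm high, origin at centre of underside
- jar: bystander: green glass jar with a steel cap, 80 mm diameter, 120 mm high, origin at centre of underside
- spatula: bystander: silicone spatula, 260 mm long, lying flat on the board
- saucer: bystander: white ceramic saucer, 120 mm across, 18 mm high, origin at centre of underside
- mug: bystander: blue ceramic mug, 80 mm diameter, 90 mm high, origin at centre of underside
- mill: bystander: dark wood pepper mill, 56 mm diameter, 140 mm high, origin at centre of underside
- fan_tip (a point): tip of the toggle lever of the ceiling-fan switch panel (fixed white and aluminium box, 80 x 130 mm, 36 mm high); a bystander, not to be flipped

How it is judged:
By the outcome, as a careful person would: the job done as asked, in the order asked, and still so for the second after the job is handed in, with the robot touching nothing.
It also fails if it takes over 72 s, if anything falls off the work surface, if the arm or the gripper's body presses on something with over 40 N, if the wrist force passes 120 N, or if a joint passes its speed limit or range.

## Working session

There is one attempt and no reset: what is moved stays moved. The work goes in short steps, Python scripts to look and compute and a tool call to move; the robot and the scene stay as the last step left them, time stands still between calls to the robot, and variables do not carry over. Pictures are saved under pics/ and viewed, about 8 in all and at most 12, crops included, and the job is handed in when it is done.

Besides the shell and the picture viewer there is one more tool, called after "Request:" as name(argument=value, ...) on one line, values as JSON. play_rows: Moves the arm, as the interface text tells. Its arguments: {"type":"object","properties":{"plan":{"type":"array"},"grip_force":{"type":"number"}},"required":["plan"]}

```bash
mkdir -p pics; ls; cat > h.py <<'E'
import numpy as np, cv2
from rig import sense, optics, ctrl
def cap(n,f=None):
    c=optics.capture(n)
    if f: cv2.imwrite('pics/'+f,c['img'])
    return c
def K(c): return np.array([[c['fx'],0,c['cx']],[0,c['fy'],c['cy']],[0,0,1.]])
def ray(c,u,v):
    W=np.array(c['world_to_cam']);R=W[:3,:3];o=-R.T@W[:3,3]
    d=R.T@np.array([(u-c['cx'])/c['fx'],-(v-c['cy'])/c['fy'],-1]);return o,d/np.linalg.norm(d)
def plane(c,u,v,z):
    o,d=ray(c,u,v);return (o+d*(z-o[2])/d[2]).round(1)
def proj(c,p):
    W=np.array(c['world_to_cam']);q=W[:3,:3]@np.array(p,float)+W[:3,3]
    return np.array([c['cx']+c['fx']*q[0]/-q[2],c['cy']+c['fy']*-q[1]/-q[2]]).round(1)
E
python3 - <<'E'
from h import *
for n in('side','top'):
    c=cap(n,n+'0.png');print(n,{k:v for k,v in c.items() if k!='img'})
print(sense())
a=[cv2.imread('pics/%s0.png'%n) for n in('top','side')]
for n,i in zip(('top','side'),a): cv2.imwrite('pics/%s0b.png'%n,cv2.resize(i,(800,600),interpolation=cv2.INTER_CUBIC))
E
```

```text
pics
side {'fx': 478.8375588978561, 'fy': 478.8375588978561, 'cx': 267.6594799941084, 'cy': 183.00680259835127, 'world_to_cam': array([[ 8.64934126e-01, -5.01755075e-01, -1.14369330e-02,
        -5.17441970e+02],
       [ 3.91730727e-01,  6.60676088e-01,  6.40354702e-01,
        -3.05077928e+02],
       [-3.13745113e-01, -5.58344832e-01,  7.67994175e-01,
        -1.59967739e+03],
       [ 0.00000000e+00,  0.00000000e+00,  0.00000000e+00,
         1.00000000e+00]])}
top {'fx': 431.2884030218942, 'fy': 431.2884030218942, 'cx': 250.90335888903388, 'cy': 187.38878094343977, 'world_to_cam': array([[ 2.93222828e-02, -9.99514629e-01, -1.05219271e-02,
        -7.68019672e+00],
       [ 9.81100011e-01,  2.67646461e-02,  1.91641389e-01,
        -6.11808561e+02],
       [-1.91266756e-01, -1.59424258e-02,  9.81408614e-01,
        -1.52817167e+03],
       [ 0.00000000e+00,  0.00000000e+00,  0.00000000e+00,
         1.00000000e+00]])}
{'time_s': 0.1, 'joints': array([ 1.07459954e+00,  3.13388630e-01,  1.49838084e+00,  2.92825149e-07,
        1.33100480e+00, -2.23416396e-01]), 'dq': array([-8.41899044e-05, -6.49407190e-04, -4.11144317e-03, -1.30419617e-03,
       -1.03507197e-03,  2.61912140e-04]), 'tau': array([ 1.74827586e-03, -4.12901473e+01, -2.60142267e+01, -1.34907236e-04,
        3.06278038e-03,  2.98389273e-05]), 'eef_pos': array([141.34371263, 505.3676369 , 230.78765109]), 'ee_rot': array([-2.08152737e-04,  1.35967739e-01,  9.90713089e-01, -5.52925906e-04]), 'force': array([ 0.31829481, -0.1525651 , -0.87194161]), 'wrist_torque': array([-0.0055716 ,  0.02544765, -0.02533079]), 'grip_width': 1.0019326157675155}
```

View pics/top0b.png

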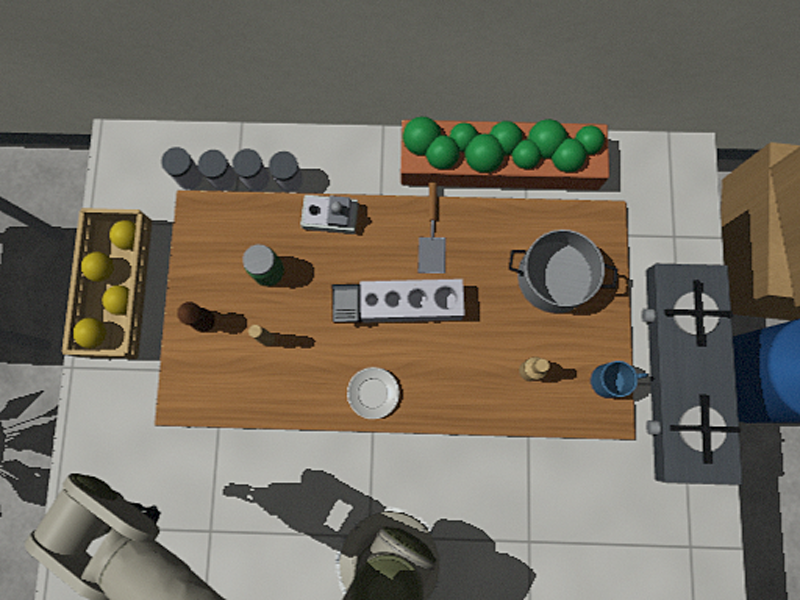

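View pics/side0b.png

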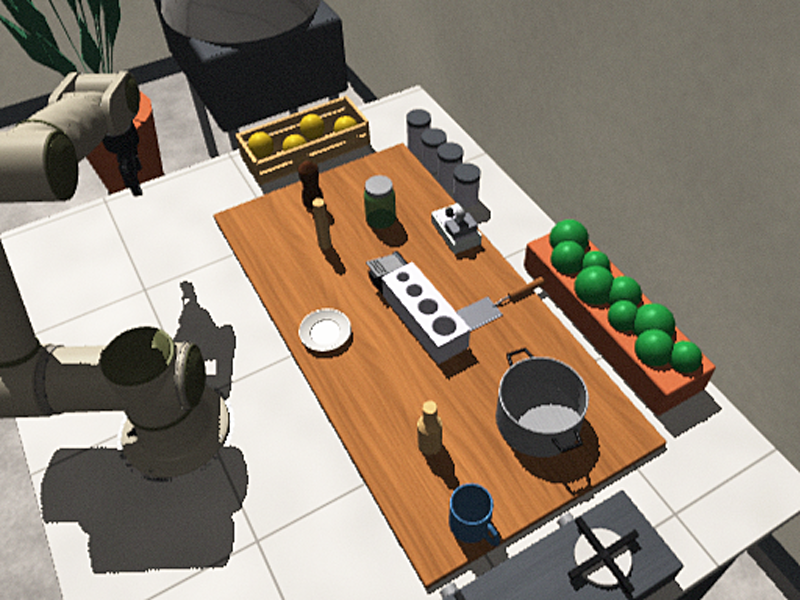

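The top view (800x600) shows the muddler top near (257,332) and the pestle top near (540,368). The wells are near (372,299), (393,298), (418,297) and (446,297), and the paddle is near (345,303). I'll zoom in on these to measure them.

```bash
python3 - <<'E'
from h import *
t=cv2.imread('pics/top0.png');s=cv2.imread('pics/side0.png')
def cr(i,x,y,w,h,k): return cv2.resize(i[y:y+h,x:x+w],None,fx=k,fy=k,interpolation=cv2.INTER_NEAREST)
m=np.zeros((600,800,3),np.uint8)
def put(a,x,y): m[y:y+a.shape[0],x:x+a.shape[1]]=a
put(cr(t,205,170,100,45,8),0,0)       # block top
put(cr(s,230,155,75,80,3),0,365)
put(cr(t,152,200,32,28,7),230,365)
put(cr(t,325,222,40,28,7),460,365)
cv2.imwrite('pics/crop1.png',m)
# wells: dark blobs in block, top + side
for n,img,roi in(('top',t,(225,175,75,32)),('side',s,(235,160,75,70))):
    c=cap(n); x,y,w,h=roi
    g=cv2.cvtColor(img,cv2.COLOR_BGR2GRAY)[y:y+h,x:x+w]
    g=cv2.resize(g,None,fx=4,fy=4,interpolation=cv2.INTER_CUBIC)
    b=cv2.inRange(g,0,125)
    cs,_=cv2.findContours(b,cv2.RETR_CCOMP,cv2.CHAIN_APPROX_NONE)
    for k in cs:
        if cv2.contourArea(k)>300 and len(k)>20:
            e=cv2.fitEllipse(k); r=cv2.boundingRect(k)
            u=(e[0][0]+.5)/4-.5+x; v=(e[0][1]+.5)/4-.5+y
            print(n,cv2.contourArea(k)/16,np.round([u,v],1),np.round(np.array(e[1])/4,1),plane(c,u,v,90))
    hsv=cv2.cvtColor(img,cv2.COLOR_BGR2HSV)
    for nm,(x,y,w,h) in {'top':{'mud':(152,200,32,28),'pes':(325,222,32,28)},'side':{'mud':(195,122,20,42),'pes':(262,252,26,45)}}[n].items():
        print(n,nm);
        if n=='top': print('\n'.join(' '.join('%3d'%q for q in r) for r in img[y+4:y+24,x+2:x+30,1]))
E
```

```text
Traceback (most recent call last):
ValueError: could not broadcast input array from shape (240,225,3) into shape (235,225,3)
```

```bash
python3 - <<'E'
from h import *
t=cv2.imread('pics/top0.png');s=cv2.imread('pics/side0.png')
def cr(i,x,y,w,h,k): return cv2.resize(i[y:y+h,x:x+w],None,fx=k,fy=k,interpolation=cv2.INTER_NEAREST)
m=np.zeros((600,800,3),np.uint8)
def put(a,x,y): m[y:y+a.shape[0],x:x+a.shape[1]]=a
put(cr(t,205,172,100,40,8),0,0)       # block top
put(cr(s,230,155,75,80,3),0,340)
put(cr(t,152,200,32,28,8),230,340)
put(cr(t,325,222,35,28,8),500,340)
cv2.imwrite('pics/crop1.png',m)
for n,img,roi in(('top',t,(225,175,75,32)),('side',s,(235,160,75,70))):
    c=cap(n); x,y,w,h=roi
    g=cv2.cvtColor(img,cv2.COLOR_BGR2GRAY)[y:y+h,x:x+w]
    g=cv2.resize(g,None,fx=4,fy=4,interpolation=cv2.INTER_CUBIC)
    b=cv2.inRange(g,0,125)
    cs,_=cv2.findContours(b,cv2.RETR_CCOMP,cv2.CHAIN_APPROX_NONE)
    for k in cs:
        if cv2.contourArea(k)>300 and len(k)>20:
            e=cv2.fitEllipse(k)
            u=(e[0][0]+.5)/4-.5+x; v=(e[0][1]+.5)/4-.5+y
            print(n,cv2.contourArea(k)/16,np.round([u,v],1),np.round(np.array(e[1])/4,1),plane(c,u,v,90))
E
```

```text
top 50.03125 [237.4 191.2] [7.9 8.1] [590.3  57.4  90. ]
top 77.0 [250.7 190.9] [ 9.6 10.3] [593.    9.5  90. ]
top 99.875 [266.  190.2] [10.8 12.8] [596.9 -45.5  90. ]
top 119.09375 [283.8 189.6] [12.8 14.6] [ 601.  -109.5   90. ]
top 2310.09375 [262.4 190.4] [36.2 91.7] [595.7 -32.6  90. ]
top 1569.84375 [263.1 190.4] [26.8 84.7] [595.9 -35.2  90. ]
side 138.1875 [283.9 208.2] [11.8 15. ] [ 599.1 -112.5   90. ]
side 91.21875 [273.5 195.8] [ 9.5 12.3] [595.9 -47.4  90. ]
side 57.59375 [264.7 185.5] [7.5 9.8] [592.9   9.6  90. ]
side 24.3125 [293.8 185.4] [ 1.5 28.2] [682.9 -43.3  90. ]
side 32.0 [257.5 176.8] [5.5 7.5] [590.5  58.6  90. ]
side 880.65625 [271.  196.7] [37.1 83. ] [586.1 -46.2  90. ]
side 100.3125 [298.  162.5] [ 7.1 22.9] [755.5  42.7  90. ]
side 37.375 [255.6 164.2] [ 4.1 13.8] [614.8 116.4  90. ]
```

View pics/crop1.png

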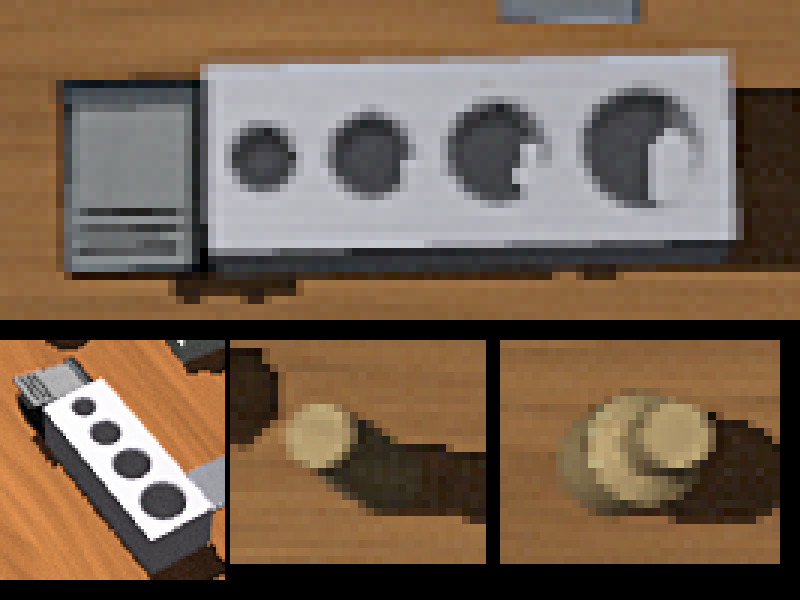

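The crops show the muddler's top disc at (162.9,211.4) and the pestle's at (346.5,233.2) in top-image pixels. The wells agree between the two views to about 1 to 3 mm. Next I'll place the masher tops and the paddle.

```bash
python3 - <<'E'
from h import *
t=cap('top');s=cap('side')
for n,u in(('mud',(162.9,211.4)),('pes',(346.5,233.2))):
    P=plane(t,*u,170); q=proj(s,P); print(n,P,'side px top',q,'foot',proj(s,[P[0],P[1],20]))
# side silhouettes: bright wood
hsv=cv2.cvtColor(s['img'],cv2.COLOR_BGR2HSV)
for x,y,w,h in((194,120,22,20),(262,252,26,20)):
    i=s['img'][y:y+h,x:x+w]; sub=hsv[y:y+h,x:x+w]
    m=cv2.inRange(sub,(10,0,60),(35,150,255)); print('\n'.join(''.join('#' if q else '.' for q in r) for r in m), (x,y))
# predict paddle corners & wells for check
R=np.array([[np.cos(.05),-np.sin(.05)],[np.sin(.05),np.cos(.05)]])
for y in (9.5,):
  pass
w1=np.array([593.,9.5]);w3=np.array([599.3,-112.5]);d=(w1-w3);print('yaw',np.arctan2(-d[0],d[1]),'w1-w3',np.linalg.norm(d))
for px in((229,185-13.),):print()
for uv in((205+75/8,172+268/8),(205+195/8,172+268/8)): print('paddle front edge',plane(t,uv[0]-.5,uv[1]-.5,88))
for uv in((205+205/8,172+64/8),(205+205/8,172+252/8),(205+730/8,172+52/8),(205+740/8,172+238/8)): print('block corner',plane(t,uv[0]-.5,uv[1]-.5,90))
E
```

```text
mud [499.2 303.6 170. ] side px top [203.7 129.7] foot [207.9 157. ]
pes [ 443. -316.  170.] side px top [275.1 260.4] foot [275.1 284.4]
......................
......................
......................
......................
......................
......................
........###...........
.......######.........
......#######.........
......########........
......########........
......#######.........
.......####...........
.......#.#.###........
......########........
......########........
.......#######........
........#######.......
........#######.......
.......########....... (194, 120)
..........................
..........................
..........................
..........................
............###...........
.........########.........
.........########.........
.........#########........
........##########........
........##########........
.........#########........
.........#########........
..........######.#........
.........#...#...#........
.......#########.##.......
......####.#########......
......###############.....
.....#####.##########.....
.....############.###.....
.....#############.##..... (262, 252)
yaw 0.051593516694501726 w1-w3 122.16255563796952

paddle front edge [538.2 140.1  88. ]
paddle front edge [539.7  86.2  88. ]
block corner [632.8  85.2  90. ]
block corner [546.8  81.9  90. ]
block corner [ 644.8 -152.1   90. ]
block corner [ 559.7 -157.4   90. ]
```

Request:
play_rows(plan=[[36,-20,0,0,0,0,1],[36,-20,0,0,0,0,1],[36,-20,0,0,0,0,1],[36,-20,0,0,0,0,1],[36,-20,0,0,0,0,1]], grip_force=40)

```text
time_s: 0.72
eef_pos: [319.7, 404.7, 231.1]
ee_rot: [-0.001, 0.129, 0.992, 0.0]
force: [-0.2, 0.5, -0.2]
grip_width: 0.999
```

Request:
play_rows(plan=[[36,-20,0,0,0,0,1],[36,-20,0,0,0,0,1],[36,-20,0,0,0,0,1],[36,-20,0,0,0,0,1],[0,0,0,0,0,0,1]])

```text
time_s: 1.13
eef_pos: [469.6, 318.2, 230.6]
ee_rot: [-0.0, 0.132, 0.991, 0.0]
force: [-0.1, -0.4, 0.4]
grip_width: 1.0
```

Request:
play_rows(plan=[[29,-14,0,0,0,0,1],[0,0,-35,0,0,0,1],[0,0,-35,0,0,0,1],[0,0,-28,0,0,0,1],[0,0,0,0,0,0,1]])

```text
time_s: 1.55
eef_pos: [502.6, 301.6, 130.4]
ee_rot: [0.002, 0.135, 0.991, 0.001]
force: [0.0, -0.1, -0.0]
grip_width: 1.0
```

```bash
python3 - <<'E'
from h import *
t=cap('top');s=cap('side');print(sense()['eef_pos'],sense()['force'])
a=cv2.resize(t['img'][170:250,120:210],None,fx=4.4,fy=4.4,interpolation=3)
b=cv2.resize(s['img'][90:170,160:250],None,fx=4.4,fy=4.4,interpolation=3)
cv2.imwrite('pics/g1.png',np.hstack([a,b]))
E
```

```text
[504.70362199 302.59430619 135.82232712] [-0.18904559 -0.50618876  0.69495518]
```

View pics/g1.png

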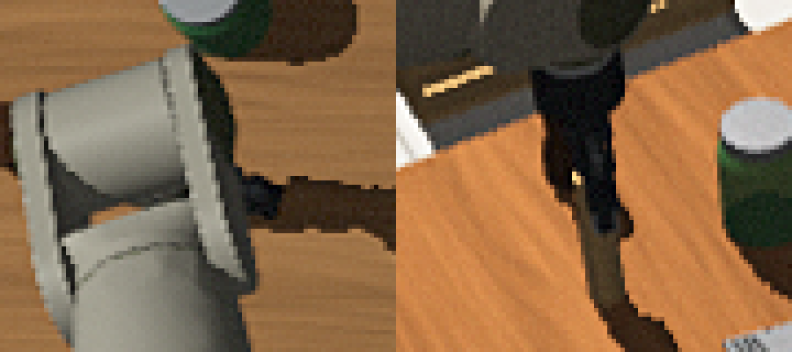

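The masher's handle sits between the open fingers. I'll correct by (-5,+1,-5) and close.

Request:
play_rows(plan=[[-5,1,-5,0,0,0,1],[0,0,0,0,0,0,-1],[0,0,0,0,0,0,-1],[0,0,0,0,0,0,-1],[0,0,0,0,0,0,-1]])

```text
time_s: 2.07
eef_pos: [501.4, 305.8, 138.4]
ee_rot: [0.011, 0.133, 0.991, 0.006]
force: [-0.1, -0.5, 0.5]
grip_width: 0.455
```

Request:
play_rows(plan=[[0,0,0,0,0,0,-1],[0,0,0,0,0,0,-1],[0,0,0,0,0,0,-1]])

```text
time_s: 2.32
eef_pos: [501.7, 305.9, 139.5]
ee_rot: [0.012, 0.133, 0.991, 0.006]
force: [-0.7, 0.8, -0.9]
grip_width: 0.308
```

Request:
play_rows(plan=[[0,0,0,0,0,0,-1],[0,0,20,0,0,0,-1],[0,0,30,0,0,0,-1],[0,0,30,0,0,0,-1],[0,0,20,0,0,0,-1]])

```text
time_s: 2.73
eef_pos: [498.6, 304.6, 236.9]
ee_rot: [0.006, 0.134, 0.991, 0.003]
force: [-0.0, -0.0, -1.1]
grip_width: 0.311
```

```bash
python3 - <<'E'
from h import *
s=cap('side');S=sense();print(S['eef_pos'],S['ee_rot'],S['force'],S['grip_width'],S['dq'].round(3))
cv2.imwrite('pics/g2.png',cv2.resize(s['img'][50:190,130:310],None,fx=4,fy=4,interpolation=3))
E
```

```text
[499.67932675 304.99828658 240.5141478 ] [0.00820398 0.13360399 0.99098992 0.00465307] [-0.01934459  0.59458005  3.38032248] 0.30800437743307046 [ 0.002  0.016  0.049  0.001 -0.117  0.002]
```

View pics/g2.png

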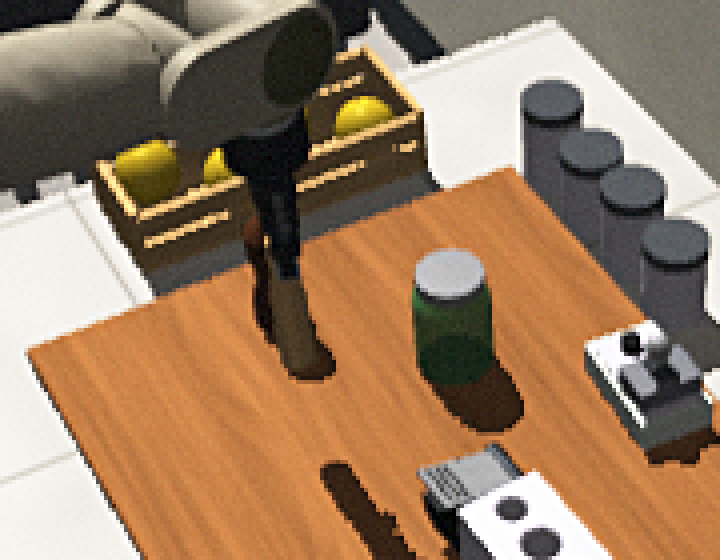

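Request:
play_rows(plan=[[10,-32,0,0,0,0,-1],[12,-37,0,0,0,0,-1],[12,-37,0,0,0,0,-1],[12,-37,0,0,0,0,-1],[12,-37,0,0,0,0,-1]])

```text
time_s: 3.2
eef_pos: [556.7, 125.2, 241.4]
ee_rot: [0.009, 0.128, 0.992, 0.006]
force: [0.6, 0.6, -1.7]
grip_width: 0.311
```

Request:
play_rows(plan=[[12,-37,0,0,0,0,-1],[12,-37,0,0,0,0,-1],[10,-25,0,0,0,0,-1],[5,-10,0,0,0,0,-1],[0,0,0,0,0,0,-1]])

```text
time_s: 3.62
eef_pos: [597.3, 3.5, 238.1]
ee_rot: [0.008, 0.132, 0.991, 0.006]
force: [0.0, 0.1, -1.1]
grip_width: 0.308
```

Request:
play_rows(plan=[[0,0,0,0,0,0,-1]])

```text
time_s: 3.7
eef_pos: [597.1, 3.8, 237.5]
ee_rot: [0.007, 0.132, 0.991, 0.006]
force: [-0.0, -0.6, -0.9]
grip_width: 0.307
```

Request:
play_rows(plan=[[-2,5,-8,0,-0.01,0,-1],[0,0,-6,0,0,0,-1],[0,0,0,0,0,0,-1]])

```text
time_s: 3.95
eef_pos: [594.1, 13.0, 222.6]
ee_rot: [0.012, 0.13, 0.991, 0.007]
force: [0.4, 0.9, -1.3]
grip_width: 0.309
```

```bash
python3 - <<'E'
from h import *
s=cap('side');t=cap('top');S=sense();print(S['eef_pos'],S['ee_rot'],S['force'],S['grip_width'])
a=cv2.resize(s['img'][110:210,215:315],None,fx=5.5,fy=5.5,interpolation=0)
b=cv2.resize(t['img'][155:255,220:265],None,fx=5.5,fy=5.5,interpolation=0)
cv2.imwrite('pics/g3.png',np.hstack([a,b]))
x,y,_=S['eef_pos']
print('side: axis px at foot for TCP', proj(s,[x,y,105]),'well1',proj(s,[593,9.5,90]), 'mm/px', np.linalg.norm(np.array([1,0,0]))/np.linalg.norm(proj(s,[594,9.5,90])-proj(s,[593,9.5,90])))
E
```

```text
[594.57425986  12.71021446 223.75255695] [0.01275005 0.13013436 0.99138822 0.00720242] [-0.60989422 -0.28790285 -1.14820712] 0.3098719634077112
side: axis px at foot for TCP [264.7 182. ] well1 [264.8 185.5] mm/px 4.472135954999834
```

View pics/g3.png

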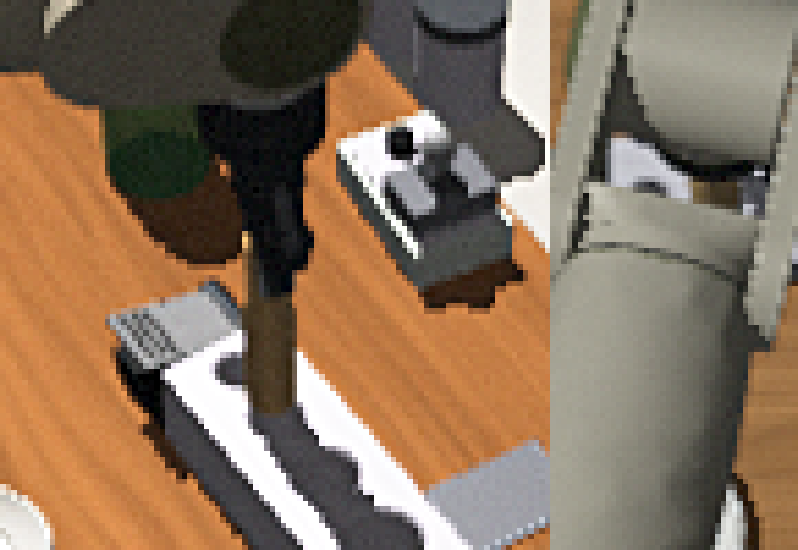

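The side view shows the foot at about u=263.9, v=181, hovering over well1. It needs about (+1,-4) mm. I'll apply that and descend, watching the force.

Request:
play_rows(plan=[[1,-4,-6,0,0,0,-1],[0,0,-6,0,0,0,-1],[0,0,0,0,0,0,-1]])

```text
time_s: 4.3
eef_pos: [596.0, 9.4, 211.7]
ee_rot: [0.014, 0.129, 0.991, 0.007]
force: [-0.4, -0.0, -1.7]
grip_width: 0.306
```

Request:
play_rows(plan=[[-1.5,0,-6,0,0.004,0,-1],[0,0,-6,0,0,0,-1],[0,0,-6,0,0,0,-1]])

```text
time_s: 4.55
eef_pos: [594.8, 8.9, 193.2]
ee_rot: [0.012, 0.129, 0.991, 0.007]
force: [0.1, -0.2, -0.6]
grip_width: 0.309
```

Request:
play_rows(plan=[[0,0,-9,0,0,0,-1],[0,0,-9,0,0,0,-1],[0,0,-7,0,0,0,-1],[0,0,-5,0,0,0,-1]])

```text
time_s: 4.88
eef_pos: [594.4, 8.9, 159.0]
ee_rot: [0.012, 0.13, 0.991, 0.007]
force: [0.1, 0.0, 2.7]
grip_width: 0.31
```

Contact came at the predicted depth (TCP 159), so I'll release and back straight up.

Request:
play_rows(plan=[[0,0,0,0,0,0,1],[0,0,0,0,0,0,1],[0,0,0,0,0,0,1],[0,0,0,0,0,0,1],[0,0,0,0,0,0,1]])

```text
time_s: 5.3
eef_pos: [594.4, 9.0, 158.4]
ee_rot: [0.012, 0.13, 0.991, 0.007]
force: [0.3, -0.3, 0.2]
grip_width: 0.99
```

Request:
play_rows(plan=[[0,0,20,0,0,0,1],[0,0,30,0,0,0,1],[0,0,30,0,0,0,1],[0,0,20,0,0,0,1]])

```text
time_s: 5.63
eef_pos: [591.9, 9.5, 258.0]
ee_rot: [0.007, 0.13, 0.992, 0.007]
force: [-0.0, 0.0, 0.3]
grip_width: 0.997
```

Request:
play_rows(plan=[[-14,-30,0,-0.012,0.016,0,1],[-17,-37,0,0,0,0,1],[-17,-37,0,0,0,0,1],[-17,-37,0,0,0,0,1],[-17,-37,0,0,0,0,1]])

```text
time_s: 6.05
eef_pos: [510.2, -167.8, 266.0]
ee_rot: [0.007, 0.124, 0.992, -0.001]
force: [1.2, -0.1, 0.0]
grip_width: 1.001
```

Request:
play_rows(plan=[[-17,-37,0,0,0,0,1],[-17,-37,0,0,0,0,1],[-15,-34,0,0,0,0,1],[-10,-20,0,0,0,0,1],[0,0,0,0,0,0,1]])

```text
time_s: 6.47
eef_pos: [444.8, -305.8, 268.2]
ee_rot: [0.008, 0.127, 0.992, -0.002]
force: [0.5, 0.1, -0.0]
grip_width: 1.002
```

```bash
python3 - <<'E'
from h import *
s=cap('side');t=cap('top');S=sense();print(S['eef_pos'],S['ee_rot'],S['force'])
i=t['img'];g=cv2.resize(i[172:212,205:305],None,fx=7,fy=7,interpolation=0)
b=cv2.resize(s['img'][130:215,225:310],None,fx=3.7,fy=3.7,interpolation=0)
m=np.zeros((600,700,3),np.uint8);m[:280,:700]=g;m[280:280+b.shape[0],:b.shape[1]]=b
print(proj(t,[593,9.5,190]),proj(t,[593,9.5,205]),proj(s,[593,9.5,190]))
cv2.imwrite('pics/g4.png',m)
E
```

```text
[ 446.31757156 -302.86560873  268.22249095] [ 0.00861661  0.12544417  0.99206142 -0.00190974] [0.85083644 0.84797872 0.31911898]
[250.4 185.4] [250.3 184.5] [264.3 167. ]
```

View pics/g4.png

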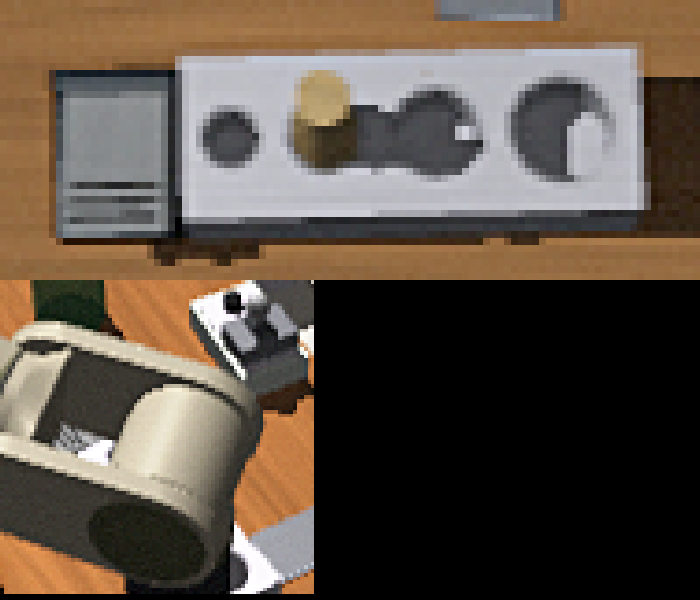

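The muddler's top is at (250.6,185.4) against a predicted (250.4,185.4) for fully home at z=190, so it is seated in well1. Next is the pestle.

Request:
play_rows(plan=[[-3,-13,-20,0.006,0.016,0,1],[0,0,-35,0,0,0,1],[0,0,-30,0,0,0,1],[0,0,-15,0,0,0,1],[0,0,0,0,0,0,1]])

```text
time_s: 6.98
eef_pos: [447.0, -310.7, 167.5]
ee_rot: [0.003, 0.122, 0.993, -0.001]
force: [-0.2, 1.2, -0.8]
grip_width: 1.0
```

Request:
play_rows(plan=[[-4,-5,-15,0,0,0,1],[0,0,-15,0,0.006,0,1],[0,0,-3,0,0,0,1],[0,0,0,0,0,0,1]])

```text
time_s: 7.32
eef_pos: [446.4, -312.5, 137.1]
ee_rot: [0.002, 0.119, 0.993, -0.003]
force: [0.4, 0.9, 0.3]
grip_width: 0.998
```

Request:
play_rows(plan=[[-4,-3,-3,0,0,0,1],[0,0,0,0,0,0,-1],[0,0,0,0,0,0,-1],[0,0,0,0,0,0,-1],[0,0,0,0,0,0,-1]])

```text
time_s: 7.73
eef_pos: [444.1, -315.8, 138.6]
ee_rot: [0.005, 0.118, 0.993, -0.005]
force: [-0.4, 0.3, 0.6]
grip_width: 0.456
```

Request:
play_rows(plan=[[0,0,0,0,0,0,-1],[0,0,0,0,0,0,-1],[0,0,0,0,0,0,-1],[0,0,0,0,0,0,-1]])

```text
time_s: 8.07
eef_pos: [444.2, -315.9, 139.1]
ee_rot: [0.005, 0.118, 0.993, -0.005]
force: [-0.2, 0.0, -1.0]
grip_width: 0.307
```

Request:
play_rows(plan=[[0,0,15,0,0,0,-1],[0,0,30,0,0,0,-1],[0,0,30,0,0,0,-1],[0,0,20,0,0,0,-1],[20,25,0,0,0,0,-1]])

```text
time_s: 8.48
eef_pos: [461.1, -292.1, 235.6]
ee_rot: [0.002, 0.12, 0.993, -0.003]
force: [1.3, 0.1, -1.8]
grip_width: 0.308
```

Request:
play_rows(plan=[[26,34,0,0,0,0,-1],[26,34,0,0,0,0,-1],[26,34,0,0,0,0,-1],[26,34,0,0,0,0,-1],[15,20,0,0,0,0,-1]])

```text
time_s: 8.9
eef_pos: [580.7, -134.1, 237.2]
ee_rot: [0.003, 0.123, 0.992, -0.004]
force: [0.0, -0.8, -0.4]
grip_width: 0.309
```

Request:
play_rows(plan=[[0,0,0,0,0,0,-1],[0,0,0,0,0,0,-1]])

```text
time_s: 9.07
eef_pos: [582.9, -128.8, 236.2]
ee_rot: [0.003, 0.12, 0.993, -0.003]
force: [-0.6, -0.1, -1.1]
grip_width: 0.306
```

Request:
play_rows(plan=[[14,13,-4,-0.004,-0.003,0,-1],[3,3,-6,0,0,0,-1],[0,0,-4,0,0,0,-1],[0,0,0,0,0,0,-1]])

```text
time_s: 9.4
eef_pos: [599.1, -114.5, 220.7]
ee_rot: [0.004, 0.121, 0.993, -0.005]
force: [0.1, 0.6, -0.9]
grip_width: 0.304
```

```bash
python3 - <<'E'
from h import *
s=cap('side');S=sense();print(S['eef_pos'],S['ee_rot'],S['force'])
x,y,z=S['eef_pos']
print('pred foot',proj(s,[x-1.1,y+.2,z-119]),'target',proj(s,[599.3,-112.5,z-119]), [proj(s,[x-1.1+a,y+.2+b,z-119]) for a,b in((10,0),(0,10))])
cv2.imwrite('pics/g5.png',cv2.resize(s['img'][130:235,235:335],None,fx=5.6,fy=5.6,interpolation=0))
E
```

```text
[ 599.00001996 -114.72179221  221.12843976] [ 0.00368794  0.12107142  0.99262255 -0.00534619] [ 0.09146023 -0.13046854 -0.43604781]
pred foot [284.  206.6] target [284.  206.1] [array([286.4, 205.4]), array([282.4, 204.6])]
```

View pics/g5.png

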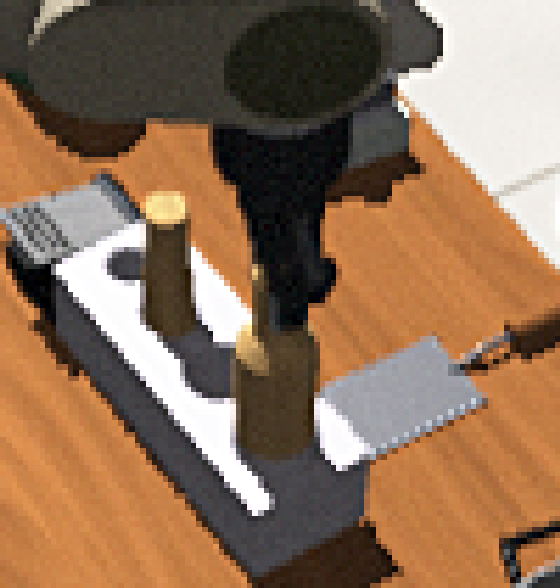

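Request:
play_rows(plan=[[2,2,-6,0,0,0,-1],[0,0,-6,0,0,0,-1],[0,0,0,0,0,0,-1]])

```text
time_s: 9.7
eef_pos: [600.2, -114.7, 208.7]
ee_rot: [0.004, 0.122, 0.992, -0.006]
force: [-0.1, 0.2, -1.4]
grip_width: 0.306
```

Request:
play_rows(plan=[[0.5,2.5,-5,0,0,0,-1],[0,0,-5,0,0,0,-1],[0,0,-5,0,0,0,-1]])

```text
time_s: 9.95
eef_pos: [600.8, -112.8, 193.3]
ee_rot: [0.005, 0.123, 0.992, -0.006]
force: [-0.1, -0.4, -1.3]
grip_width: 0.31
```

Foot is about 16 mm into the well with no contact force. Continuing down to 159.

Request:
play_rows(plan=[[0,0,-9,0,0,0,-1],[0,0,-9,0,0,0,-1],[0,0,-7,0,0,0,-1],[0,0,-6,0,0,0,-1],[0,0,0,0,0,0,-1]])

```text
time_s: 10.37
eef_pos: [600.9, -112.9, 158.6]
ee_rot: [0.005, 0.123, 0.992, -0.006]
force: [-0.7, 0.0, 5.4]
grip_width: 0.31
```

Request:
play_rows(plan=[[0,0,0,0,0,0,1],[0,0,0,0,0,0,1],[0,0,0,0,0,0,1],[0,0,0,0,0,0,1],[0,0,0,0,0,0,1]])

```text
time_s: 10.78
eef_pos: [601.0, -112.8, 157.7]
ee_rot: [0.005, 0.123, 0.992, -0.006]
force: [0.1, 0.6, 0.2]
grip_width: 0.985
```

Request:
play_rows(plan=[[0,0,20,0,0,0,1],[0,0,30,0,0,0,1],[0,0,30,0,0,0,1],[0,0,25,0,0,0,1],[0,0,0,0,0,0,1]])

```text
time_s: 11.2
eef_pos: [599.3, -112.2, 265.2]
ee_rot: [0.003, 0.123, 0.992, -0.005]
force: [0.2, -0.6, 1.0]
grip_width: 1.0
```

Request:
play_rows(plan=[[-6,30,0,0,0,0,-1],[-8,40,0,0,0,0,-1],[-8,40,0,0,0,0,-1],[-8,40,0,0,0,0,-1],[-8,40,0,0,0,0,-1]])

```text
time_s: 11.62
eef_pos: [560.2, 76.2, 264.1]
ee_rot: [0.004, 0.129, 0.992, -0.006]
force: [1.3, 0.8, 0.1]
grip_width: 0.3
```

Request:
play_rows(plan=[[-5,25,0,0,0,0,-1],[0,10,0,0,0,0,-1],[0,0,0,0,0,0,-1],[0,0,0,0,0,0,-1]])

```text
time_s: 11.95
eef_pos: [552.5, 119.2, 263.1]
ee_rot: [0.003, 0.125, 0.992, -0.006]
force: [0.8, -0.8, -0.1]
grip_width: 0.0
```

Request:
play_rows(plan=[[4,-3,-30,0,0,0,-1],[0,0,-40,0,0,0,-1],[0,0,-40,0,0,0,-1],[0,0,-30,0,0,0,-1],[0,0,-10,0,0,0,-1]])

```text
time_s: 12.37
eef_pos: [559.8, 107.9, 110.5]
ee_rot: [0.009, 0.128, 0.992, -0.006]
force: [-0.4, 0.4, 0.4]
grip_width: 0.001
```

```bash
python3 - <<'E'
from h import *
s=cap('side');t=cap('top');S=sense();print(S['eef_pos'],S['ee_rot'],S['force'])
print('pestle top pred: top',proj(t,[599.3,-112.5,190]),'side',proj(s,[599.3,-112.5,190]),'press',proj(s,[557.9,115.6,86]),'tcp',proj(s,S['eef_pos']))
a=cv2.resize(s['img'][130:230,220:305],None,fx=5,fy=5,interpolation=0)
b=cv2.resize(t['img'][155:255,225:295],None,fx=5,fy=5,interpolation=0)
cv2.imwrite('pics/g6.png',np.hstack([a,b]))
E
```

```text
[560.45803347 107.95161787 112.48217153] [ 0.00931595  0.128385    0.99166167 -0.00613439] [-0.06384431 -1.11343441  0.67377596]
pestle top pred: top [286.6 184.6] side [284.4 190. ] press [242.3 170.9] tcp [243.5 167.2]
```

View pics/g6.png

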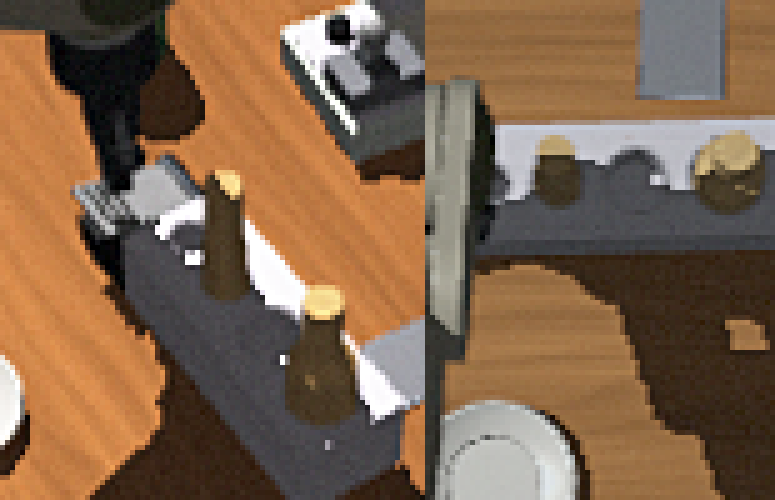

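The pestle's top is at (284.1,189.5) against a predicted (284.4,190.0), so it is seated in well3. The shut fingers are over the paddle. I'll shift by (-3,+7) and press in steps.

Request:
play_rows(plan=[[-3,7,-8,0,0,0,-1],[0,0,-8,0,0,0,-1],[0,0,-5,0,0,0,-1],[0,0,0,0,0,0,-1]])

```text
time_s: 12.8
eef_pos: [560.0, 113.1, 93.2]
ee_rot: [0.013, 0.13, 0.991, -0.006]
force: [0.6, -0.6, 0.3]
grip_width: 0.001
```

Request:
play_rows(plan=[[-3,2,-5,0,0.01,0,-1],[0,0,-5,0,0,0,-1],[-1,0,-5,0,0,0,-1]])

```text
time_s: 13.05
eef_pos: [557.1, 115.1, 80.0]
ee_rot: [0.009, 0.13, 0.991, -0.006]
force: [-1.3, -1.5, 5.9]
grip_width: 0.0
```

Request:
play_rows(plan=[[-1,0,-5,0,0,0,-1],[-1,0,-4,0,0,0,-1]])

```text
time_s: 13.22
eef_pos: [556.1, 115.0, 72.0]
ee_rot: [0.011, 0.129, 0.991, -0.007]
force: [0.7, -1.1, 8.1]
grip_width: 0.004
```

Request:
play_rows(plan=[[0,0,-3,0,0,0,-1],[0,0,-2,0,0,0,-1]])

```text
time_s: 13.38
eef_pos: [556.2, 115.1, 69.5]
ee_rot: [0.012, 0.129, 0.992, -0.007]
force: [-13.9, -1.5, 29.2]
grip_width: -0.002
```

The force jumped from 8 to 29 N at z≈69.5, so the plate is on its stop. Holding there.

Request:
play_rows(plan=[[0,0,-0.5,0,0,0,-1],[0,0,-0.5,0,0,0,-1],[0,0,-0.5,0,0,0,-1]])

```text
time_s: 13.63
eef_pos: [556.2, 115.1, 71.4]
ee_rot: [0.013, 0.129, 0.992, -0.007]
force: [-3.6, -0.8, 8.1]
grip_width: -0.0
```

Request:
play_rows(plan=[[0,0,-0.5,0,0,0,-1],[0,0,-0.5,0,0,0,-1],[0,0,-0.5,0,0,0,-1],[0,0,-0.5,0,0,0,-1],[0,0,-0.5,0,0,0,-1]])

```text
time_s: 14.05
eef_pos: [556.3, 115.1, 72.8]
ee_rot: [0.014, 0.128, 0.992, -0.008]
force: [-4.2, -0.2, 8.5]
grip_width: -0.001
```

It drifted up a couple of mm off the stop, so I'll press again with a firmer bias and hold.

Request:
play_rows(plan=[[0,0,-3,0,0,0,-1],[0,0,-2,0,0,0,-1],[0,0,-1.5,0,0,0,-1]])

```text
time_s: 14.3
eef_pos: [556.3, 115.1, 69.8]
ee_rot: [0.014, 0.127, 0.992, -0.008]
force: [-8.6, -0.6, 19.3]
grip_width: -0.003
```

Request:
play_rows(plan=[[0,0,-1.5,0,0,0,-1],[0,0,-1.5,0,0,0,-1]])

```text
time_s: 14.47
eef_pos: [556.3, 115.1, 69.9]
ee_rot: [0.015, 0.127, 0.992, -0.009]
force: [-6.4, -1.3, 15.9]
grip_width: -0.005
```

Request:
play_rows(plan=[[0,0,-1.5,0,0,0,-1],[0,0,-1.5,0,0,0,-1]])

```text
time_s: 14.63
eef_pos: [556.3, 115.1, 69.9]
ee_rot: [0.016, 0.126, 0.992, -0.009]
force: [-7.2, -1.2, 14.8]
grip_width: -0.002
```

Request:
play_rows(plan=[[0,0,-1.5,0,0,0,-1],[0,0,-1.5,0,0,0,-1]])

```text
time_s: 14.8
eef_pos: [556.3, 115.1, 69.9]
ee_rot: [0.016, 0.126, 0.992, -0.009]
force: [-6.6, -1.8, 15.8]
grip_width: 0.002
```

It's steady at the stop (z 69.9, 15 N). I'll hold a little longer, then let it rise.

Request:
play_rows(plan=[[0,0,-1.5,0,0,0,-1],[0,0,-1.5,0,0,0,-1],[0,0,-1.5,0,0,0,-1],[0,0,-1.5,0,0,0,-1],[0,0,-1.5,0,0,0,-1]])

```text
time_s: 15.22
eef_pos: [556.3, 115.1, 69.9]
ee_rot: [0.018, 0.125, 0.992, -0.01]
force: [-7.5, -1.3, 15.2]
grip_width: -0.002
```

Request:
play_rows(plan=[[0,0,8,0,0,0,-1],[0,0,8,0,0,0,-1],[0,0,10,0,0,0,-1],[0,0,20,0,0,0,-1],[0,0,30,0,0,0,-1]])

```text
time_s: 15.63
eef_pos: [555.7, 115.3, 145.9]
ee_rot: [0.016, 0.125, 0.992, -0.01]
force: [0.5, -0.4, -0.3]
grip_width: -0.001
```

Request:
play_rows(plan=[[0,0,40,0,0,0,-1],[0,0,40,0,0,0,-1],[-25,15,30,0,0,0,-1],[-35,20,0,0,0,0,-1],[-35,20,0,0,0,0,-1]])

```text
time_s: 16.05
eef_pos: [461.9, 168.0, 264.0]
ee_rot: [0.018, 0.128, 0.992, -0.01]
force: [0.0, 0.2, -1.1]
grip_width: -0.0
```

Request:
play_rows(plan=[[-35,20,0,0,0,0,-1],[-35,20,0,0,0,0,-1],[-30,20,0,0,0,0,-1],[-10,5,0,0,0,0,-1],[0,0,0,0,0,0,-1]])

```text
time_s: 16.47
eef_pos: [340.4, 236.7, 265.9]
ee_rot: [0.019, 0.126, 0.992, -0.009]
force: [0.7, -0.4, 1.0]
grip_width: 0.004
```

```bash
python3 - <<'E'
from h import *
s=cap('side');t=cap('top');S=sense();print(S['eef_pos'],S['force'],S['dq'].round(3),S['time_s'])
cv2.imwrite('pics/g7.png',np.hstack([s['img'][60:360,130:512],t['img'][110:290,90:430][:, :340].copy().repeat(1,0) if 0 else cv2.copyMakeBorder(t['img'][100:290,95:430],0,110,0,0,cv2.BORDER_CONSTANT)]))
E
```

```text
[342.50625664 235.86035211 265.74810176] [ 0.34130235 -0.26926276 -0.0450791 ] [-0.033  0.027 -0.018 -0.004 -0.007 -0.005] 16.5667
```

View pics/g7.png

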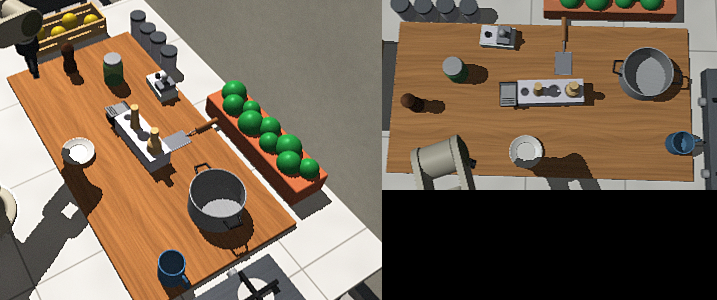

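Both mashers stand in the second and fourth wells, the paddle is back up, the bystanders are where they were, and the arm is clear. Handing in.

```bash
python3 -c "
from h import *
print(ctrl.finish_job())"
```

```text
the job is handed in; nothing more can be done
None
```

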